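Lid a balancing-bead pot, pin it and lift off the dust cover

TASK

Close the blue bead pot: carry the aluminium inner lid over (its steel stem is the handle) with the red dust cover still sitting on it, seat it fully on the pot with its ear over the pot's bracket and let go, then drop the yellow-handled pin fully home through ear and bracket and let go of it. Now lift the red cover alone (black grip) off the stem without disturbing the pinned lid, and finish while still holding it, level and still, well clear above the top of the stem. Leave the other things on the bench where they are.

Things in the scene. Friction and masses are not known exactly. Their poses are not given: they have to be found in the camera images.
- pot: Blue open steel pot, bolted down (place, yaw vary). Outer diameter 140 mm, inner 132, rim 90 mm above the bench; foot flange 160 mm wide, 6 high. Origin: centre of its underside; z up; x points from the centre along a bracket on its side (32 mm wide, 12 thick, top at z = 87 mm, out to 108 mm) with a vertical through hole. The lid simply rests on the rim.
- pot_hole (a point): Centre of the bracket's 14 mm vertical through hole, at the bracket's top face: 88 mm along x from the pot's centre, 87 mm up.
- inner_lid: Loose aluminium lid, 0.3 kg, on the bench under the cover. Origin: centre of the plug's underside; z up. Tapered plug 125 mm wide to z = 10 mm; flange 140 wide to z = 15; step 100 wide to z = 21 carries the cover; central steel stem 26 (x) by 12 mm (y) to z = 82, 31 mm above the cover's grip. Ear (z 10 to 15, 30 wide, out to 108 mm) along x. Seated: 80 mm above pot origin, x along pot's x.
- lid_hole (a point): Centre of the 14 mm through hole in the lid's ear, at the ear's top face: 88 mm along x from the lid's centre, z = 15 mm.
- stem_top (a point): Centre of the top of the lid's stem, 82 mm above the lid's origin.
- cover: Loose red round cover, 0.15 kg, 114 mm wide, rests over the lid's step and stem with 3 mm play; lifts straight off. Origin: centre of its plate's underside, at first 21 mm above the lid's origin; axes along the lid's. Plate 4 mm thick, skirt 5.5 mm down. On it a black grip 48 (x) by 34 mm (y), z = 4 to 30 mm, hollow (32 by 18 mm): the stem passes through.
- pin: Loose retaining pin (about 70 g), standing upright in the stand. Origin: centre of its lower tip; z up. Steel shank 10 mm diameter, 32 mm long, tapered foot; collar 22 mm diameter from z = 32 to 36 mm; yellow square handle 14 by 14 mm from z = 36 to 76 mm. Home: collar on the lid's ear, tip 63 mm above the pot's origin.
- pin_stand: Grey block 50 by 50 by 36 mm, fixed (place and yaw vary), with a 13 mm through hole in the middle that holds the pin, its tip 4 mm above the bench. Origin: centre of the underside; sides along its x and y; the pin's handle has the same yaw at the start.
- spray: Bystander: white bottle with blue cap, 68 mm diameter, 170 mm tall. Origin at the underside.
- tape: Bystander: roll of yellow tape lying flat, 100 mm diameter, 48 mm high. Origin at the underside.
- screwdriver: Bystander: red-handled screwdriver lying on the bench, along its x axis.
- wrench: Bystander: steel wrench lying on the bench, along its x axis.
- socket: Bystander: small steel socket standing on the bench, 30 mm diameter, 32 mm high. Origin at the underside.
- can: Bystander: green can, 66 mm diameter, 110 mm tall. Origin at the underside.
Things that resemble listed ones, but are neither listed nor needed, are in the scene too. Of the things shaped like the cover, the red one is meant.

How it is judged:
By the outcome, as a careful person would: the job done as asked, in the order asked, and still so for the second after the job is handed in, while the arm keeps its last pose, push and grip.
It also fails if it takes over 69 s, if anything falls off the work surface, if the arm or the gripper's body presses on something with over 40 N, if the wrist force passes 120 N, or if a joint passes its speed limit or range.

ROBOT

A 6-joint arm with a two-finger parallel gripper is mounted at the origin on the work surface. World frame = base frame: x ahead of the robot, y to its left, z up, the work surface at z = 0. Lengths are in m, angles in rad, forces in N, time in s.
With the tool pointing down it reaches from about 0.3 to 0.875 m from the base axis. Payload 6.4 kg.
Tool frame: the origin (TCP) lies between the finger pads; the fingertips stand 25 mm ahead of it and the grasp point (between the pads) lies 6 mm ahead of it; z points along the fingers, y is the line along which they close (so a half turn about z gives the same grasp; the last joint's range is limited). The gripper opens to 85 mm and grips with 20 to 120 N. Pads are 22 mm wide; open, the fingers measure 114 mm over their backs; the gripper's body (76 mm by 85 mm) begins 54 mm behind the grasp point. The pads swing forward as they close: fully open they stand 13 mm farther back than shut.
Start: joints at [0.938, 0.181, 1.607, -0, 1.354, -0.206], TCP at [0.238, 0.523, 0.256] pointing down, gripper open.
Joint ranges: [-2.99, 2.99], [-0.89, 2.07], [0.3, 2.58], [-1.14, 4.28], [0, 2.63], [-3.12, 3.12]. Speed limits (rad/s): [2.57, 2.57, 3.01, 3.14, 3.14, 3.14].

INTERFACE

Orientations are given as a unit quaternion [w, x, y, z].
In Python, from bench import ctrl gives the robot as it stands.
- The arm moves only by the tool servo_tool, never from a script. Its argument "series" is text: rows parted by semicolons, each of 7 numbers parted by spaces: the gripper command: -1 is fully open, 1 is shut, values between are in proportion, then the shift along the tool's x, y, z in m, then the turn, a rotation vector about the tool's x, y, z in degrees. A call has 1 to 12 rows; each row is the pose to reach, as a shift and turn from the pose commanded when the call began, along the tool's axes at that moment; what a row does not reach only later rows make up. A row lasts 1/12 s, in which the tool goes at most 41.7 mm and 7.16 degrees, less where a joint would pass 70% of its speed; a pose out of reach is approached as far as the arm can. A call with a gripper value outside its range is refused whole. The fingers move at their own pace and stop on an object; the grip force is fixed at half the most. Time passes only in rows, so rows that repeat a pose let the fingers close. It gives the time, the measured TCP pose, the force, the opening and the grip force at its end, in the units of the state.
- ctrl.get_obs(): the state, without advancing time (a new reading comes with each control period).
- ctrl.camera(name): name is "scene" or "top" or "wrist"; returns a dict with "img" (480x640x3 uint8, red, green, blue), "z_map" (480x640 float32, m along the optical axis (not along the pixel's ray), 0 where there is no reading), "fovy" (degrees; the focal length in pixels is half the picture's height over the tangent of half this angle, whatever the lens; pixels are square), "cx", "cy" (the principal point, pixels), "extrinsics" (4x4, takes a point from camera to world coordinates); the wrist camera has in their place "T_tool_cam" (4x4, takes a point from camera to tool coordinates, whose origin is the TCP and whose axes are the flange's). Camera axes: x right, y down, z forward; pixel columns grow to the right and rows downward; lengths in m; the calibration is good to about 2 mm. The wrist camera is an equidistant fisheye: a pixel r from the principal point sees the ray r / f radians off the axis. A picture is of the moment at which its call begins: read the wrist's pose just before it.
- ctrl.hand_in(): hands the job in; it is judged then, once.
The state is a dict: "time_s": time; "q": joint angles; "dq": joint speeds; "joint_efforts": joint torques, N m; "eef_pos": TCP position; "eef_rot": TCP orientation; "wrist_force": force on the tool from outside, world axes, zero at the start; "torque": the same for the moment, N m; "opening": opening from 0.0 (shut) to 1.0 (fully open); "grasp_force": force on a finger pad.
Only numpy, scipy, OpenCV 4.12 (cv2) and the standard library are available. Lean on these libraries where they do the work, as an engineer would, in place of code of your own. Each camera call takes 0.05 s, during which the arm holds its last target. There are 200 camera calls.

## Working session

There is one attempt and no reset: what is moved stays moved. The work goes in short steps, Python scripts to look and compute and a tool call to move; the robot and the scene stay as the last step left them, time stands still between calls to the robot, and variables do not carry over. Pictures are saved under pics/ and viewed, at most 10 in all, crops included, and the job is handed in when it is done.

Besides the shell and the picture viewer there is one more tool, called after "Emit:" as name(argument=value, ...) on one line, values as JSON. servo_tool: Moves the arm, as the interface text tells. Its arguments: {"type":"object","properties":{"series":{"type":"string"}},"required":["series"]}

```bash
ls; mkdir -p pics
cat > h.py <<'E'
import numpy as np,cv2
from bench import ctrl
def save(n,img): cv2.imwrite('pics/'+n,img[:,:,::-1])
def cloud(c):
    f=240/np.tan(np.radians(c['fovy'])/2); v,u=np.mgrid[:480,:640]; z=c['z_map']
    P=np.stack([(u-c['cx'])/f*z,(v-c['cy'])/f*z,z],-1); E=c['extrinsics']
    P=P@E[:3,:3].T+E[:3,3]; P[z==0]=np.nan; return P
E
python3 - <<'E'
from h import *
import pickle
o=ctrl.get_obs();print(o)
for n in('scene','top'):
    c=ctrl.camera(n);pickle.dump(c,open(n+'.pkl','wb'));save(n+'0.png',c['img']);print(n,c['fovy'],c['cx'],c['cy'],c['extrinsics'])
E
```

```text
pics
{'time_s': 0.0, 'q': array([ 9.37695348e-01,  1.81559165e-01,  1.60800550e+00, -8.31892529e-06,
        1.35379007e+00, -2.06297814e-01]), 'dq': array([-0.00143257,  0.00139351,  0.00064988, -0.00055784, -0.00131159,
        0.00129414]), 'joint_efforts': array([-1.55224247e-03, -4.44860137e+01, -3.51341736e+01, -3.92022430e-04,
        8.74133839e-03,  1.05968951e-05]), 'eef_pos': array([0.23770727, 0.52300801, 0.25537513]), 'eef_rot': array([-3.55304618e-04,  2.11784579e-01,  9.77315975e-01, -8.06234830e-04]), 'wrist_force': array([ 0.49602369, -0.04229363,  0.16109538]), 'torque': array([-0.04631529,  0.03903417, -0.02650538]), 'grasp_force': 0.0, 'opening': 0.9998338646343365}
scene 57.16287838342131 321.0670134275985 244.93675866420355 [[-1.60780884e-01  7.74380692e-01 -6.11951021e-01  1.11937668e+00]
 [ 9.86990092e-01  1.26307973e-01 -9.94829352e-02  7.63330071e-02]
 [ 2.56628681e-04 -6.19984548e-01 -7.84613978e-01  8.12679291e-01]
 [ 0.00000000e+00  0.00000000e+00  0.00000000e+00  1.00000000e+00]]
top 53.32186326211392 321.4907662215571 235.91288051214974 [[ 0.00668122 -0.98523859  0.17105639  0.38642451]
 [-0.99997449 -0.00701494 -0.00134661 -0.0306996 ]
 [ 0.00252668 -0.17104303 -0.98526032  1.13498418]
 [ 0.          0.          0.          1.        ]]
```

View pics/top0.png

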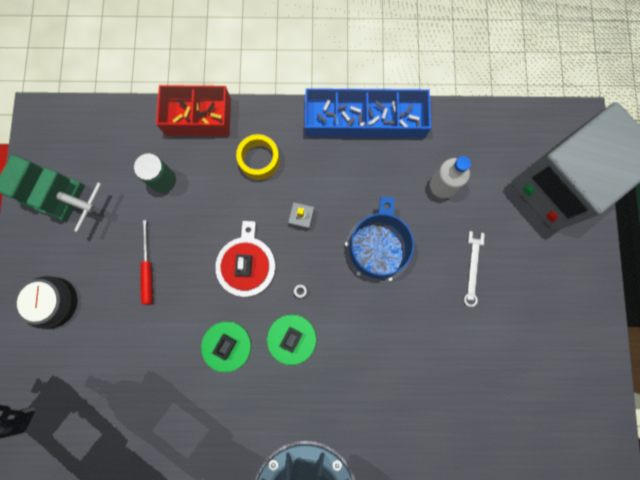

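View pics/scene0.png

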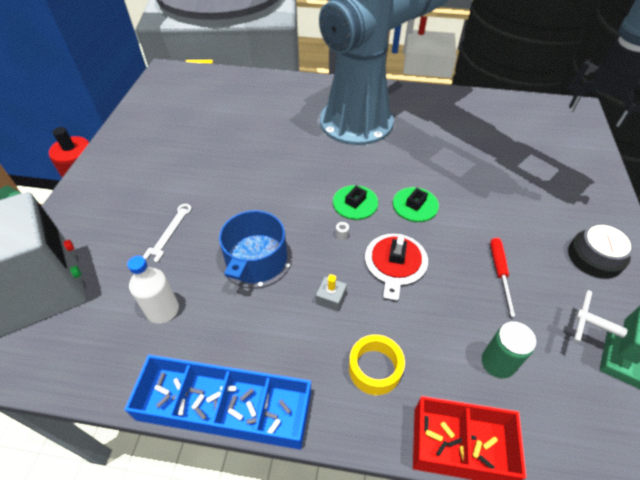

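```bash
cat >> h.py <<'E'
def fit(p):
    A=np.c_[2*p,np.ones(len(p))]; s=np.linalg.lstsq(A,(p**2).sum(1),rcond=None)[0]
    return s[:2],np.sqrt(s[2]+s[0]**2+s[1]**2)
def plane(c,uv,h):
    f=240/np.tan(np.radians(c['fovy'])/2);uv=np.asarray(uv,float).reshape(-1,2)
    d=np.c_[(uv-[c['cx'],c['cy']])/f,np.ones(len(uv))]@c['extrinsics'][:3,:3].T;t=c['extrinsics'][:3,3]
    return (t+d*((h-t[2])/d[:,2])[:,None])[:,:2]
E
python3 - <<'E'
from h import *
import pickle
S=pickle.load(open('scene.pkl','rb'));T=pickle.load(open('top.pkl','rb'))
a=cv2.resize(T['img'][180:310,190:440],(800,416),interpolation=cv2.INTER_CUBIC)
save('crop1.png',a)
for n,c in(('top',T),('scene',S)):
    P=cloud(c);I=c['img'].astype(int);h=cv2.cvtColor(c['img'],cv2.COLOR_RGB2HSV).astype(int);H,s,v=h[...,0],h[...,1],h[...,2]
    roi=(P[...,0]>.2)&(P[...,0]<.7)&(abs(P[...,1])<.35)
    red=roi&((H<8)|(H>172))&(s>150)&(v>80)&(P[...,0]<.55)
    def big(m):
        k,l,st,ce=cv2.connectedComponentsWithStats(m.astype(np.uint8));i=1+st[1:,4].argmax();return l==i
    red=red&(P[...,1]<.3)&(P[...,1]>0); red=big(red)
    cn=max(cv2.findContours(red.astype(np.uint8),0,1)[0],key=len)[:,0]
    hl=cv2.convexHull(cn)[:,0]
    print(n,'cover',fit(plane(c,hl,.025)),'z',np.nanmedian(P[red][:,2]))
    ctr=fit(plane(c,hl,.025))[0]
    d=np.hypot(P[...,0]-ctr[0],P[...,1]-ctr[1])
    m=(d<.03)&(P[...,2]>.074);print(' stemtop',np.nanmean(P[m],0),m.sum())
    w=(d<.13)&(s<60)&(v>140)&(P[...,2]<.035); w=big(w)
    p=P[w]; e=p[np.hypot(*(p[:,:2]-ctr).T)>.078];print(' ear',len(e),e.mean(0),np.degrees(np.arctan2(*(e[:,:2].mean(0)-ctr)[::-1])))
    b=roi&(H>100)&(H<125)&(s>120)&(P[...,2]>.06)&(P[...,2]<.11)&(P[...,1]<.05)&(P[...,0]<.6)
    b=big(b);p=P[b];rim=p[(p[:,2]>.082)]
    c0=np.median(rim[:,:2],0)
    for _ in range(4):
        dd=np.hypot(*(rim[:,:2]-c0).T);q=rim[(dd>.062)&(dd<.074)];c0,r=fit(q[:,:2])
    e=p[(np.hypot(*(p[:,:2]-c0).T)>.078)&(p[:,2]>.08)]
    print(' pot',c0,r,len(q),q[:,2].mean(),'ear',len(e),e.mean(0),np.degrees(np.arctan2(*(e[:,:2].mean(0)-c0)[::-1])))
    y=roi&(H>20)&(H<35)&(s>140)&(P[...,0]<.53)&(P[...,1]>-.05)&(P[...,1]<.15);y=big(y)
    p=P[y];t=p[p[:,2]>.074];print(' pin',len(t),t.mean(0) if len(t) else p.max(0))
    g=roi&(abs(P[...,2]-.036)<.006)&(np.hypot(P[...,0]-p[:,0].mean(),P[...,1]-p[:,1].mean())<.05)&(s<80);g=big(g)
    r=cv2.minAreaRect(P[g][:,:2].astype(np.float32));print(' stand',r,g.sum())
E
```

```text
top cover (array([0.5069234 , 0.14726156]), np.float64(0.054419671726664)) z 0.025526275903882234
 stemtop [0.50842681 0.147038   0.08229212] 70
 ear 177 [0.60182732 0.14383254 0.01292399] -2.0692818859651236
 pot [ 0.55188338 -0.16612849] 0.06739207388087479 292 0.08953797082594638 ear 0 [nan nan nan] nan<stdin>:27: RuntimeWarning: Mean of empty slice.
  ret = um.true_divide(
Traceback (most recent call last):
ValueError: attempt to get argmax of an empty sequence
```

View pics/crop1.png

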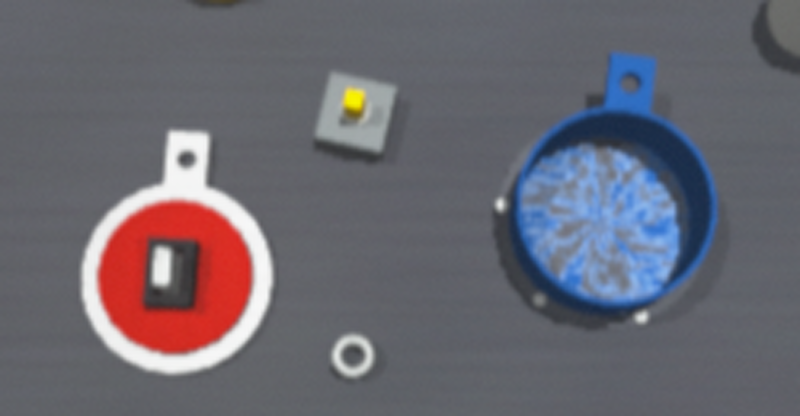

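The lid carrying the red cover is at top px (245,265), with its stem through the grip. The look-alikes are the green covers at (225,346) and (291,340). The task means the red one, and the crop confirms it. The ears of both lid and pot point up in the image (+x). The pin stand is at (301,215).

Run:
```python
from h import *
import pickle
S=pickle.load(open('scene.pkl','rb'));T=pickle.load(open('top.pkl','rb'))
L=np.array([.5072,.1472])
for n,c in(('top',T),('scene',S)):
    P=cloud(c);h=cv2.cvtColor(c['img'],cv2.COLOR_RGB2HSV).astype(int);H,s,v=h[...,0],h[...,1],h[...,2]
    def near(x,y,r): return np.hypot(P[...,0]-x,P[...,1]-y)<r
    m=near(*L,.06)&((H<8)|(H>172))&(s>150)&(v>80)
    hl=cv2.convexHull(np.argwhere(m)[:,::-1].astype(np.int32))[:,0];print(n,'cover',fit(plane(c,hl,.025)))
    m=near(*L,.03)&(P[...,2]>.072);print(' stemtop',P[m].mean(0),cv2.minAreaRect(P[m][:,:2].astype(np.float32)))
    m=near(*L,.125)&~near(*L,.078)&(s<60)&(v>140);print(' ear',P[m].mean(0),cv2.minAreaRect(P[m][:,:2].astype(np.float32)))
    m=near(.552,-.166,.13)&(H>100)&(H<125)&(s>120)&(P[...,2]>.08)
    p=P[m];c0=np.array([.552,-.166])
    for _ in range(5):
        dd=np.hypot(*(p[:,:2]-c0).T);q=p[(dd>.060)&(dd<.076)];c0,r=fit(q[:,:2])
    e=p[dd>.08];print(' pot',c0,r,q[:,2].mean(),'ear',e.mean(0),cv2.minAreaRect(e[:,:2].astype(np.float32)),np.degrees(np.arctan2(*(e[:,:2].mean(0)-c0)[::-1])))
    m=(H>20)&(H<35)&(s>140)&(P[...,0]>.5)&(P[...,0]<.7)&(abs(P[...,1]-.03)<.06);p=P[m];print(' pin',p.min(0),p.max(0),p[p[:,2]>.074].mean(0))
    x,y=p[:,:2].mean(0)
    m=near(x,y,.06)&(abs(P[...,2]-.036)<.005)&(s<80);print(' stand',m.sum(),cv2.minAreaRect(P[m][:,:2].astype(np.float32)))
w=ctrl.camera('wrist');print(w['fovy'],w['cx'],w['cy'],w['T_tool_cam'])
```

```text
top cover (array([0.50690067, 0.14724207]), np.float64(0.05441226450688516))
 stemtop [0.50826626 0.14691262 0.08201921] ((0.5081775188446045, 0.14737078547477722), (0.012209984473884106, 0.025178812444210052), 86.83048248291016)
 ear [0.60203378 0.1438534  0.01294696] ((0.6023551225662231, 0.14473558962345123), (0.035061996430158615, 0.037707842886447906), 88.36918640136719)
 pot [ 0.55291281 -0.16608743] 0.0679072525059284 0.08877482579824356 ear [ 0.64646446 -0.1786732   0.08742316] ((0.6449198126792908, -0.17856575548648834), (0.03196187689900398, 0.02810748666524887), 82.50128936767578) -7.662159348294831
 pin [0.62059562 0.01010668 0.05158237] [0.63336764 0.02364504 0.08572652] [0.62740736 0.01660171 0.08047881]
 stand 375 ((0.6288688778877258, 0.01688441075384617), (0.050415974110364914, 0.05145163834095001), 77.34102630615234)
scene cover (array([0.5092334 , 0.14765497]), np.float64(0.0549986117766991))
 stemtop [0.5086721  0.14836049 0.0813615 ] ((0.5063440203666687, 0.1486944705247879), (0.011875421740114689, 0.026600832119584084), 87.25065612792969)
 ear [0.51848384 0.1485
[... 214 characters left out ...]
17694308  0.08686318] ((0.6442568898200989, -0.17767398059368134), (0.03237137570977211, 0.02897900529205799), 80.20709991455078) -7.1041302038983725
 pin [0.5677203  0.00458848 0.00097974] [0.63440785 0.02462099 0.08372213] [0.62806485 0.01798143 0.07960016]
 stand 419 ((0.6254905462265015, 0.018181562423706055), (0.05068035051226616, 0.05339968204498291), 77.4837646484375)
65.70646984690485 320.8898106853906 234.0417350841174 [[ 8.06179008e-04 -9.64908165e-01 -2.62586334e-01  6.58652526e-02]
 [ 9.99999627e-01  8.59612797e-04 -8.86135225e-05 -1.61580050e-03]
 [ 3.11226485e-04 -2.62586165e-01  9.64908498e-01 -1.16361097e-01]
 [ 0.00000000e+00  0.00000000e+00  0.00000000e+00  1.00000000e+00]]
```

```bash
cat >> h.py <<'E'
from scipy.spatial.transform import Rotation as R
def rot(o): return R.from_quat(np.roll(o['eef_rot'],-1))
def go(p,ya):  # tool-frame shift (m) and turn (deg) to TCP p, pointing down, tool y at ya deg
    o=ctrl.get_obs();r=rot(o);a=np.radians(ya);y=np.array([np.cos(a),np.sin(a),0]);z=np.array([0,0,-1.])
    G=R.from_matrix(np.c_[np.cross(y,z),y,z])
    print('shift',r.inv().apply(np.array(p)-o['eef_pos']).round(4),'turn',np.degrees((r.inv()*G).as_rotvec()).round(2),'t',round(o['time_s'],2),'F',o['wrist_force'].round(1),'open',round(o['opening'],3),'g',round(o['grasp_force'],1))
def wcloud(o,c):
    f=240/np.tan(np.radians(c['fovy'])/2);v,u=np.mgrid[:480,:640];dx,dy=u-c['cx'],v-c['cy'];rr=np.hypot(dx,dy)+1e-9;th=rr/f
    z=c['z_map'];k=z*np.tan(th)/rr;P=np.stack([dx*k,dy*k,z],-1);E=c['T_tool_cam'];P=P@E[:3,:3].T+E[:3,3]
    P=rot(o).apply(P.reshape(-1,3)).reshape(P.shape)+o['eef_pos'];P[(z==0)|(th>1.2)]=np.nan;return P
def look(n):
    o=ctrl.get_obs();c=ctrl.camera('wrist');save(n,c['img']);return wcloud(o,c),c,cv2.cvtColor(c['img'],cv2.COLOR_RGB2HSV).astype(int)
E
python3 -c "
from h import *
go([.508,.1475,.18],87.7)"
```

```text
shift [-0.4015 -0.23    0.0758] turn [ -0.07  -0.03 -22.15] t 0.15 F [-0.8 -0.4  0.4] open 1.001 g 0.0
```

Emit:
servo_tool(series="-0.3 -0.4015 -0.23 0.076 0 0 -22.15;-0.3 -0.4015 -0.23 0.076 0 0 -22.15;-0.3 -0.4015 -0.23 0.076 0 0 -22.15;-0.3 -0.4015 -0.23 0.076 0 0 -22.15;-0.3 -0.4015 -0.23 0.076 0 0 -22.15;-0.3 -0.4015 -0.23 0.076 0 0 -22.15;-0.3 -0.4015 -0.23 0.076 0 0 -22.15;-0.3 -0.4015 -0.23 0.076 0 0 -22.15;-0.3 -0.4015 -0.23 0.076 0 0 -22.15;-0.3 -0.4015 -0.23 0.076 0 0 -22.15;-0.3 -0.4015 -0.23 0.076 0 0 -22.15;-0.3 -0.4015 -0.23 0.076 0 0 -22.15")

```text
time_s: 1.15
eef_pos: [0.5101, 0.1441, 0.1795]
eef_rot: [0.0, 0.021, 1.0, -0.001]
wrist_force: [-0.2, 1.3, 0.2]
opening: 0.645
grasp_force: 0.0
```

Emit:
servo_tool(series="-0.3 0 0 0 0 0 0;-0.3 0 0 0 0 0 0;-0.3 0 0 0 0 0 0")

```text
time_s: 1.4
eef_pos: [0.5077, 0.1482, 0.18]
eef_rot: [-0.001, 0.02, 1.0, 0.0]
wrist_force: [-0.2, 0.3, 0.4]
opening: 0.651
grasp_force: 0.0
```

Run:
```python
from h import *
P,c,h=look('w1.png');H,s,v=h[...,0],h[...,1],h[...,2]
L=np.array([.508,.1475]);d=np.hypot(P[...,0]-L[0],P[...,1]-L[1])
m=(d<.03)&(P[...,2]>.074)&(P[...,2]<.09);print('stem',m.sum(),P[m].mean(0),cv2.minAreaRect(P[m][:,:2].astype(np.float32)))
m=(d<.07)&((H<8)|(H>172))&(s>150)&(v>60)&(P[...,2]<.04);p=P[m][:,:2]
print('cover',m.sum(),fit(cv2.convexHull(p.astype(np.float32))[:,0]))
m=(d<.12)&(d>.078)&(P[...,2]>.007)&(P[...,2]<.025);p=P[m];print('ear',m.sum(),p.mean(0),cv2.minAreaRect(p[:,:2].astype(np.float32)))
go([.508,.1475,.18],87.7)
```

```text
stem 813 [0.50539302 0.1455086  0.08051011] ((0.5061522722244263, 0.14547616243362427), (0.01112576574087143, 0.026061322540044785), 87.63343048095703)
cover 12806 (array([0.50619377, 0.14546276]), np.float64(0.05616938019799488))
ear 869 [0.60094043 0.14074182 0.01355382] ((0.5993483662605286, 0.1410420835018158), (0.029940839856863022, 0.03105388954281807), 88.2901840209961)
shift [-0.0004 -0.0012  0.0002] turn [ 0.01 -0.03  0.05] t 1.45 F [-0.6 -0.1  0.3] open 0.647 g 0.0
```

View pics/w1.png

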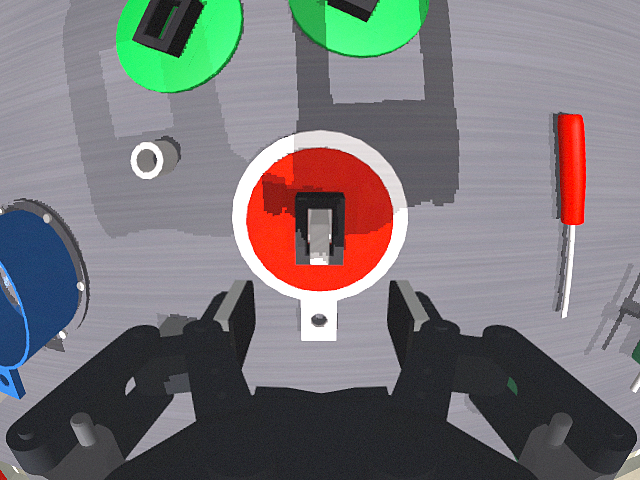

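Emit:
servo_tool(series="-0.3 0.001 -0.0024 0.04 0 0 -0.2;-0.3 0.001 -0.0024 0.07 0 0 -0.2;-0.3 0.001 -0.0024 0.09 0 0 -0.2;-0.3 0.001 -0.0024 0.1 0 0 -0.2;-0.3 0.001 -0.0024 0.1 0 0 -0.2;0.3 0.001 -0.0024 0.1 0 0 -0.2;1 0.001 -0.0024 0.1 0 0 -0.2;1 0.001 -0.0024 0.1 0 0 -0.2;1 0.001 -0.0024 0.1 0 0 -0.2;1 0.001 -0.0024 0.1 0 0 -0.2;1 0.001 -0.0024 0.1 0 0 -0.2;1 0.001 -0.0024 0.1 0 0 -0.2")

```text
time_s: 2.45
eef_pos: [0.5084, 0.146, 0.0819]
eef_rot: [0.001, 0.018, 1.0, 0.0]
wrist_force: [-1.0, 3.4, 6.1]
opening: 0.128
grasp_force: 62.4
```

Emit:
servo_tool(series="1 0 0 0 0 0 0;1 0 0 0 0 0 0;1 0 0 0 0 0 0")

```text
time_s: 2.7
eef_pos: [0.5084, 0.146, 0.0819]
eef_rot: [0.001, 0.018, 1.0, 0.0]
wrist_force: [-0.6, 3.5, 7.6]
opening: 0.129
grasp_force: 62.4
```

Emit:
servo_tool(series="1 0 0 -0.005 0 0 0;1 0 0 -0.015 0 0 0;1 0 0 -0.03 0 0 0;1 0 0 -0.05 0 0 0;1 0 0 -0.07 0 0 0;1 0 0 -0.09 0 0 0;1 0 0 -0.11 0 0 0;1 0 0 -0.125 0 0 0;1 0 0 -0.135 0 0 0;1 0 0 -0.14 0 0 0;1 0 0 -0.14 0 0 0;1 0 0 -0.14 0 0 0")

```text
time_s: 3.7
eef_pos: [0.5067, 0.1454, 0.2196]
eef_rot: [-0.001, 0.018, 1.0, -0.0]
wrist_force: [-0.3, 0.2, -5.0]
opening: 0.13
grasp_force: 60.8
```

Run:
```python
from h import *
go([.5522,-.1657,.22],82.5)
P,c,h=look('w2.png')
```

```text
shift [-0.0569 -0.3092 -0.0004] turn [-0.01 -0.07  5.39] t 3.7 F [-0.3  0.2 -5. ] open 0.13 g 60.8
```

View pics/w2.png

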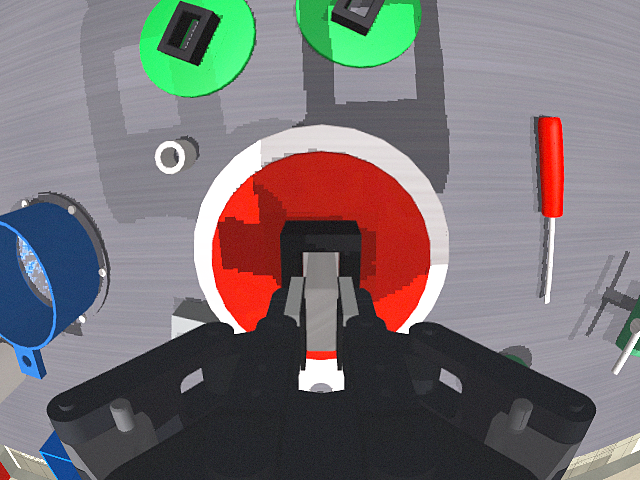

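```bash
cat >> h.py <<'E'
def heldlid(o,P,h):
    z0=o['eef_pos'][2]; q=rot(o).inv().apply((P-o['eef_pos']).reshape(-1,3)).reshape(P.shape)
    d=np.hypot(q[...,0],q[...,1]); s,v=h[...,1],h[...,2]
    m=(d<.078)&(d>.052)&(abs(q[...,2]-.065)<.008)&(s<60)&(v>120)
    p=q[m];A=np.c_[p[:,:2],np.ones(len(p))];k=np.linalg.lstsq(A,p[:,2],rcond=None)[0]
    hl=cv2.convexHull(p[:,:2].astype(np.float32))[:,0];hl=hl[np.hypot(*hl.T)>.062]
    print('lid in tool: n',m.sum(),'z',p[:,2].mean().round(4),'tilt deg',np.degrees(k[:2]).round(2),'circle',*fit(hl))
    return q
E
python3 - <<'E'
from h import *
o=ctrl.get_obs();P,c,h=look('w3.png');q=heldlid(o,P,h)
print(q[388,320],q[375,320],q[385,310])
r=(h[...,1]>150)&((h[...,0]<8)|(h[...,0]>172))&(np.hypot(q[...,0],q[...,1])<.07)&(abs(q[...,2]-.055)<.02)
p=q[r];A=np.c_[p[:,:2],np.ones(len(p))];k=np.linalg.lstsq(A,p[:,2],rcond=None)[0];print('cover',np.degrees(k[:2]),k[2])
E
```

```text
lid in tool: n 11936 z 0.068 tilt deg [-0.16 -0.04] circle [-0.00142747 -0.0015623 ] 0.0719463939742019
[-0.20509496 -0.00257313  0.2196234 ] [-0.07249596 -0.00217036  0.06846175] [-0.08098501 -0.00837875  0.06909005]
cover [-0.17470012 -0.05618358] 0.05833124618021924
```

Emit:
servo_tool(series="1 -0.005 -0.02 -0.01 0 0 1;1 -0.01 -0.05 -0.02 0 0 2;1 -0.015 -0.085 -0.02 0 0 3;1 -0.02 -0.12 -0.02 0 0 4;1 -0.025 -0.155 -0.02 0 0 5;1 -0.03 -0.19 -0.02 0 0 5.4;1 -0.04 -0.225 -0.02 0 0 5.4;1 -0.05 -0.26 -0.02 0 0 5.4;1 -0.057 -0.285 -0.02 0 0 5.4;1 -0.057 -0.3 -0.02 0 0 5.4;1 -0.057 -0.307 -0.02 0 0 5.4;1 -0.057 -0.309 -0.02 0 0 5.4")

```text
time_s: 4.8
eef_pos: [0.552, -0.1659, 0.2391]
eef_rot: [-0.001, 0.066, 0.998, 0.001]
wrist_force: [-0.2, 0.3, -4.0]
opening: 0.127
grasp_force: 60.9
```

Emit:
servo_tool(series="1 0 0 0 0 0 0;1 0 0 0 0 0 0")

```text
time_s: 4.97
eef_pos: [0.5525, -0.1639, 0.2399]
eef_rot: [-0.0, 0.065, 0.998, 0.0]
wrist_force: [-0.1, 0.3, -4.3]
opening: 0.128
grasp_force: 60.9
```

```bash
python3 - <<'E'
from h import *
import pickle
o=ctrl.get_obs();print(o['eef_pos'],np.degrees(rot(o).as_rotvec()))
P,c,h=look('w4.png');q=heldlid(o,P,h)
T=ctrl.camera('top');save('top1.png',T['img'][100:340,200:520]);S=ctrl.camera('scene')
pickle.dump((o,P,c,h,q,T,S),open('s4.pkl','wb'))
E
python3 -c "
import cv2;a=cv2.imread('pics/top1.png');b=cv2.imread('pics/w4.png');a=cv2.resize(a,(640,480));cv2.imwrite('pics/m4.png',cv2.resize(cv2.hconcat([a,b]),(800,300)))"
```

```text
[ 0.55250069 -0.16388548  0.23991723] [-1.16749843e+01 -1.79572692e+02 -8.49875850e-02]
lid in tool: n 11802 z 0.068 tilt deg [-0.15 -0.02] circle [-0.00113279 -0.00118662] 0.07162588339525795
```

View pics/m4.png

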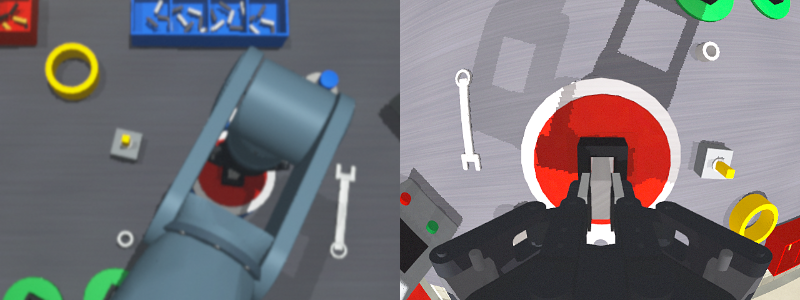

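Run:
```python
from h import *
import pickle
o,Pw,c,h,q,T,S=pickle.load(open('s4.pkl','rb'))
save('s4.png',cv2.resize(S['img'][130:300,170:370],(800,680))[:600])
P=cloud(S);h=cv2.cvtColor(S['img'],cv2.COLOR_RGB2HSV).astype(int);H,s,v=h[...,0],h[...,1],h[...,2]
d=np.hypot(P[...,0]-.5525,P[...,1]+.165)
m=(d<.12)&(s<70)&(v>110)&(abs(P[...,2]-.17)<.012);p=P[m];dd=d[m]
e=p[dd>.078];print('lid n',m.sum(),'z',p[:,2].mean(),'ear',len(e),e.mean(0),cv2.minAreaRect(e[:,:2].astype(np.float32)))
f=p[dd<.073];hl=cv2.convexHull(f[:,:2].astype(np.float32))[:,0];g=np.hypot(*(hl-[.5525,-.165]).T);print(fit(hl[g>.06]),g.round(3))
m=(d<.12)&(d>.082)&(H>100)&(H<125)&(s>100)&(abs(P[...,2]-.087)<.006);e=P[m];print('bracket',m.sum(),e.mean(0),cv2.minAreaRect(e[:,:2].astype(np.float32)))
# initial wrist/scene comparison
```

```text
lid n 1143 z 0.17392653632942506 ear 191 [ 0.6452651  -0.17407396  0.1732102 ] ((0.6437338590621948, -0.17449289560317993), (0.031106436625123024, 0.029174132272601128), 81.58728790283203)
(array([ 0.5523029 , -0.16183988]), np.float64(0.0699882072848467)) [0.073 0.073 0.073 0.069 0.07  0.071 0.072 0.072 0.072 0.073 0.073 0.072
 0.072 0.073 0.072 0.073 0.073 0.072 0.072 0.073 0.072 0.072 0.072 0.07
 0.071 0.069 0.068 0.067 0.067 0.066 0.066 0.065 0.065 0.065 0.065 0.065
 0.065 0.066 0.072 0.073 0.073]
bracket 167 [ 0.64771493 -0.1774278   0.08722685] ((0.6452720761299133, -0.1779252141714096), (0.034193623811006546, 0.024357151240110397), 83.0186996459961)
```

View pics/s4.png

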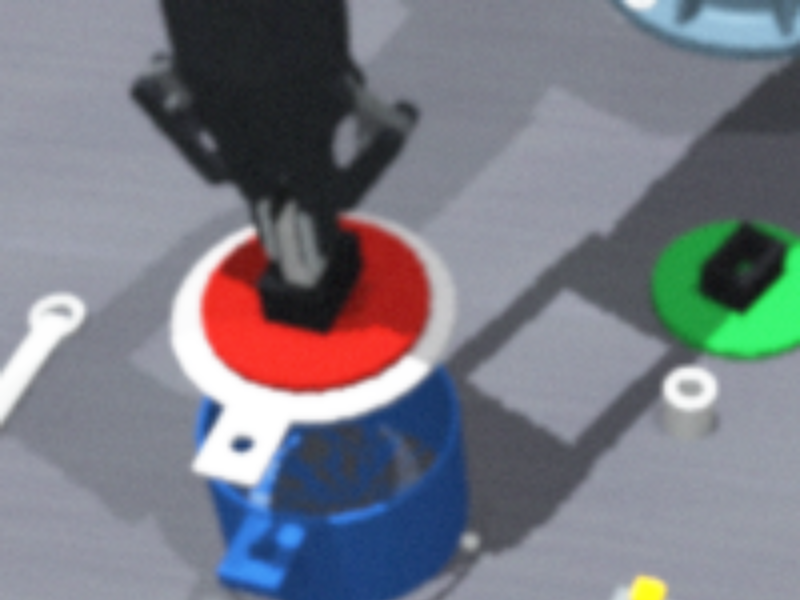

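Emit:
servo_tool(series="1 0 -0.002 0.01 0 0 0;1 0 -0.003 0.03 0 0 0;1 0 -0.003 0.045 0 0 0;1 0 -0.003 0.055 0 0 0;1 0 -0.003 0.06 0 0 0;1 0 -0.003 0.06 0 0 0;1 0 -0.003 0.06 0 0 0")

```text
time_s: 5.7
eef_pos: [0.5526, -0.1683, 0.1805]
eef_rot: [0.0, 0.065, 0.998, -0.0]
wrist_force: [-0.0, -0.0, -3.3]
opening: 0.129
grasp_force: 60.8
```

```bash
cat > lidpot.py <<'E'
from h import *
S=ctrl.camera('scene');o=ctrl.get_obs();print(o['time_s'],o['eef_pos'],o['wrist_force'].round(1))
save('s5_%d.png'%(o['time_s']*100),cv2.resize(S['img'][150:300,180:340],(640,600)))
P=cloud(S);h=cv2.cvtColor(S['img'],cv2.COLOR_RGB2HSV).astype(int);H,s,v=h[...,0],h[...,1],h[...,2]
d=np.hypot(P[...,0]-.5525,P[...,1]+.167);zf=o['eef_pos'][2]-.067
m=(d<.12)&(s<70)&(v>110)&(abs(P[...,2]-zf)<.012);p=P[m];dd=d[m]
e=p[dd>.078];r=cv2.minAreaRect(e[:,:2].astype(np.float32));print('ear',len(e),e.mean(0).round(4),np.array(r[0]).round(4),r[2],'pot ear ref [.6460,-.1769] c (.6443,-.1777)')
m=(d<.07)&((H<8)|(H>172))&(s>150)&(v>60)&(abs(P[...,2]-zf-.01)<.01);hl=cv2.convexHull(np.argwhere(m)[:,::-1].astype(np.int32))[:,0]
print('cover c',fit(plane(S,hl,zf+.01)),'flange z',p[:,2].mean())
E
python3 lidpot.py
```

```text
5.75 [ 0.55300008 -0.16857167  0.18111276] [ 0.6 -0.2 -3.8]
ear 174 [ 0.6448 -0.1786  0.1137] [ 0.6434 -0.1791] 82.03410339355469 pot ear ref [.6460,-.1769] c (.6443,-.1777)
cover c (array([ 0.55311236, -0.16401097]), np.float64(0.05548387031043986)) flange z 0.11446802635777764
```

Emit:
servo_tool(series="1 -0.001 0.001 0.004 0 0 0;1 -0.001 0.001 0.008 0 0 0;1 -0.001 0.001 0.012 0 0 0;1 -0.001 0.001 0.015 0 0 0;1 -0.001 0.001 0.017 0 0 0;1 -0.001 0.001 0.018 0 0 0;1 -0.001 0.001 0.018 0 0 0")

```text
time_s: 6.33
eef_pos: [0.5535, -0.1675, 0.1623]
eef_rot: [-0.0, 0.065, 0.998, 0.0]
wrist_force: [-0.1, -0.2, -3.6]
opening: 0.127
grasp_force: 60.9
```

```bash
python3 lidpot.py
```

```text
6.3833 [ 0.55366983 -0.16753174  0.16237036] [ 0.1  0.4 -5.6]
ear 187 [ 0.6453 -0.178   0.0948] [ 0.6442 -0.1785] 83.43486785888672 pot ear ref [.6460,-.1769] c (.6443,-.1777)
cover c (array([ 0.55327446, -0.16346496]), np.float64(0.055331395825209205)) flange z 0.09580392768130297
```

Emit:
servo_tool(series="1 0 0.0005 0.0007 0 0 0;1 0 0.0005 0.0014 0 0 0;1 0 0.0005 0.002 0 0 0;1 0 0.0005 0.002 0 0 0")

```text
time_s: 6.72
eef_pos: [0.5538, -0.1673, 0.1619]
eef_rot: [0.0, 0.065, 0.998, -0.0]
wrist_force: [-6.1, 1.5, 7.0]
opening: 0.128
grasp_force: 62.7
```

Emit:
servo_tool(series="0.7 0 0 0 0 0 0;0.4 0 0 0 0 0 0;0.1 0 0 0 0 0 0;-0.1 0 0 0 0 0 0;-0.1 0 0 0 0 0 0;-0.1 0 0 -0.01 0 0 0;-0.1 0 0 -0.03 0 0 0;-0.1 0 0 -0.06 0 0 0;-0.1 0 0 -0.09 0 0 0;-0.1 0 0 -0.09 0 0 0;-0.1 0 0 -0.09 0 0 0")

```text
time_s: 7.63
eef_pos: [0.555, -0.1677, 0.2535]
eef_rot: [0.003, 0.065, 0.998, -0.001]
wrist_force: [-0.7, 0.2, -0.8]
opening: 0.552
grasp_force: 0.0
```

```bash
cat > seat.py <<'E'
from h import *
o=ctrl.get_obs();P,c,h=look('w5.png');H,s,v=h[...,0],h[...,1],h[...,2];print(o['eef_pos'])
L=np.array([.5535,-.166]);d=np.hypot(P[...,0]-L[0],P[...,1]-L[1])
def pl(m,n):
    p=P[m];A=np.c_[p[:,:2]-L,np.ones(len(p))];k=np.linalg.lstsq(A,p[:,2],rcond=None)[0];print(n,m.sum(),'z',k[2].round(4),'tilt',np.degrees(k[:2]).round(2));return p
p=pl((d<.074)&(d>.055)&(s<60)&(v>110)&(abs(P[...,2]-.095)<.012),'flange')
hl=cv2.convexHull(p[:,:2].astype(np.float32))[:,0];print(fit(hl))
pl((d<.06)&(s>150)&((H<8)|(H>172))&(abs(P[...,2]-.105)<.02),'cover')
m=(d<.12)&(d>.079)&(s<60)&(v>110)&(abs(P[...,2]-.095)<.012);e=P[m];print('ear',e.mean(0),cv2.minAreaRect(e[:,:2].astype(np.float32)))
E
python3 seat.py; python3 -c "
from h import *
go([.6275,.0172,.2],77.4)"
```

```text
[ 0.55498185 -0.16767     0.2535478 ]
flange 7332 z 0.0938 tilt [ 0.03 -0.09]
(array([ 0.55341688, -0.16907939]), np.float64(0.0709329054128669))
cover 13466 z 0.1036 tilt [-0.01 -0.01]
ear [ 0.64585854 -0.18157431  0.09339999] ((0.643936038017273, -0.18102969229221344), (0.0307499710470438, 0.03018300235271454), 83.87620544433594)
shift [-0.0488  0.1924  0.0514] turn [-0.04  0.11  5.1 ] t 7.68 F [ 0.3  0.8 -0.9] open 0.552 g 0.0
```

View pics/w5.png

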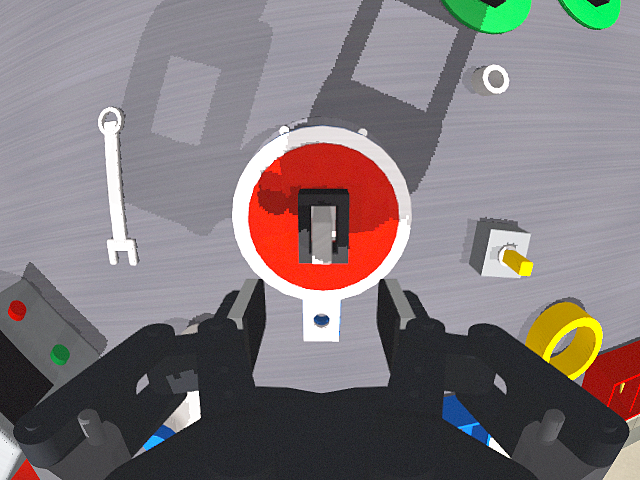

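Emit:
servo_tool(series="-0.3 -0.01 0.04 0 0 0 5;-0.3 -0.02 0.08 0 0 0 5;-0.3 -0.03 0.12 0.01 0 0 5;-0.3 -0.04 0.16 0.03 0 0 5;-0.3 -0.049 0.192 0.05 0 0 5;-0.3 -0.049 0.192 0.055 0 0 5;-0.3 -0.049 0.192 0.055 0 0 5;-0.3 -0.049 0.192 0.055 0 0 5")

```text
time_s: 8.35
eef_pos: [0.6263, 0.0171, 0.1937]
eef_rot: [-0.002, 0.108, 0.994, -0.0]
wrist_force: [0.2, 0.6, 1.3]
opening: 0.644
grasp_force: 0.0
```

Run:
```python
from h import *
o=ctrl.get_obs();P,c,h=look('w6.png');H,s,v=h[...,0],h[...,1],h[...,2];print(o['eef_pos'])
d=np.hypot(P[...,0]-.627,P[...,1]-.017)
m=(d<.03)&(H>18)&(H<36)&(s>120)&(P[...,2]>.03);p=P[m];print(m.sum(),p.max(0),np.argwhere(m).mean(0))
t=p[p[:,2]>np.nanmax(p[:,2])-.006];print('top',len(t),t.mean(0),cv2.minAreaRect(t[:,:2].astype(np.float32)))
m=(d<.045)&(abs(P[...,2]-.035)<.006)&(s<80);print('stand',m.sum(),P[m].mean(0),cv2.minAreaRect(P[m][:,:2].astype(np.float32)))
go([.6275,.0172,.18],77.4)
```

```text
[0.62625691 0.01710852 0.19367189]
628 [0.63412038 0.04470976 0.25458999] [235.46815287 320.78184713]
top 2 [0.61534255 0.04456243 0.2540482 ] ((0.6153425574302673, 0.04456242918968201), (0.0008090909686870873, 0.0), -158.64138793945312)
stand 3542 [0.62440667 0.01538293 0.03494021] ((0.6271651983261108, 0.014773882925510406), (0.05013624206185341, 0.050729136914014816), 77.3770751953125)
shift [-0.0004  0.001   0.0149] turn [-0.03 -0.06  0.08] t 8.4 F [-0.4 -0.6  0.4] open 0.658 g 0.0
```

Emit:
servo_tool(series="-0.3 -0.0004 0.0005 0.04 0 0 0;-0.3 -0.0004 0.0005 0.075 0 0 0;-0.3 -0.0004 0.0005 0.1 0 0 0;-0.3 -0.0004 0.0005 0.115 0 0 0;-0.3 -0.0004 0.0005 0.121 0 0 0;-0.3 -0.0004 0.0005 0.121 0 0 0;0.3 -0.0004 0.0005 0.121 0 0 0;0.8 -0.0004 0.0005 0.121 0 0 0;1 -0.0004 0.0005 0.121 0 0 0;1 -0.0004 0.0005 0.121 0 0 0;1 -0.0004 0.0005 0.121 0 0 0;1 -0.0004 0.0005 0.121 0 0 0")

```text
time_s: 9.4
eef_pos: [0.629, 0.017, 0.0762]
eef_rot: [0.001, 0.109, 0.994, -0.0]
wrist_force: [-1.5, -0.8, 7.3]
opening: 0.151
grasp_force: 58.5
```

Emit:
servo_tool(series="1 0 0 0 0 0 0;1 0 0 0 0 0 0;1 0 0 -0.01 0 0 0;1 0 0 -0.03 0 0 0;1 0 0 -0.06 0 0 0;1 0 0 -0.09 0 0 0;1 0 0 -0.12 0 0 0;1 0 0 -0.13 0 0 0;1 0 0 -0.13 0 0 0;1 0 0 -0.13 0 0 0")

```text
time_s: 10.23
eef_pos: [0.6276, 0.0176, 0.2042]
eef_rot: [0.0, 0.109, 0.994, 0.0]
wrist_force: [-0.3, -0.3, -1.8]
opening: 0.15
grasp_force: 59.3
```

Run:
```python
from h import *
o=ctrl.get_obs();print(o['eef_pos'],o['wrist_force'].round(2))
go([.6415,-.1782,.2],82.7)
S=ctrl.camera('scene');P=cloud(S);h=cv2.cvtColor(S['img'],cv2.COLOR_RGB2HSV).astype(int);H,s,v=h[...,0],h[...,1],h[...,2]
d=np.hypot(P[...,0]-.6275,P[...,1]-.017)
m=(d<.04)&(P[...,2]>.12)&(P[...,2]<.25);y=m&(H>18)&(H<36)&(s>120)
print('yellow',y.sum(),P[y].min(0),P[y].max(0),P[y].mean(0))
low=m&(P[...,2]<P[y][:,2].min()-.008);print('below',low.sum(),P[low].min(0),P[low].max(0),P[low].mean(0))
v0,u0=np.argwhere(y).mean(0).astype(int);save('s7.png',cv2.resize(S['img'][v0-45:v0+45,u0-60:u0+60],(640,480),interpolation=cv2.INTER_CUBIC))
```

```text
[0.62757199 0.01755607 0.20421847] [-0.34 -0.26 -1.78]
shift [-0.0559 -0.1881  0.0042] turn [ 0.    0.02 -5.19] t 10.23 F [-0.3 -0.3 -1.8] open 0.15 g 59.3
yellow 124 [0.6188249  0.01028891 0.1680819 ] [0.63630228 0.02414649 0.21815928] [0.62906528 0.01652008 0.19583043]
below 31 [0.62498454 0.01498878 0.13281655] [0.62996619 0.02296423 0.15608199] [0.62781319 0.01939382 0.14540718]
```

View pics/s7.png

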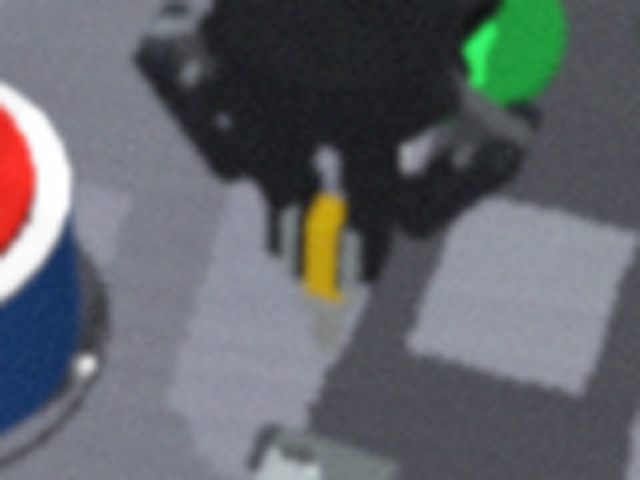

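Emit:
servo_tool(series="1 -0.01 -0.03 0 0 0 -2;1 -0.02 -0.065 0 0 0 -4;1 -0.03 -0.1 0 0 0 -5.2;1 -0.04 -0.135 0 0 0 -5.2;1 -0.05 -0.165 0 0 0 -5.2;1 -0.055 -0.183 0 0 0 -5.2;1 -0.055 -0.1886 0.01 0 0 -5.2;1 -0.055 -0.1886 0.02 0 0 -5.2;1 -0.055 -0.1886 0.025 0 0 -5.2;1 -0.055 -0.1886 0.025 0 0 -5.2;1 -0.055 -0.1886 0.025 0 0 -5.2")

```text
time_s: 11.2
eef_pos: [0.64, -0.1766, 0.1777]
eef_rot: [-0.001, 0.063, 0.998, 0.001]
wrist_force: [-0.4, -0.2, -0.4]
opening: 0.146
grasp_force: 59.3
```

Run:
```python
from h import *
o=ctrl.get_obs();print(o['eef_pos'],o['wrist_force'].round(2));x,y,z=o['eef_pos']
S=ctrl.camera('scene');P=cloud(S);I=S['img'];hh=cv2.cvtColor(I,cv2.COLOR_RGB2HSV).astype(int)
Pw,c,h=look('w8.png')
for n,Q in(('scene',P),('wrist',Pw)):
    d=np.hypot(Q[...,0]-x,Q[...,1]-y)
    for a,b in((.105,.125),(.125,.138),(.145,.16)):
        m=(d<.013)&(Q[...,2]>a)&(Q[...,2]<b);print(n,a,m.sum(),Q[m].mean(0).round(4) if m.any() else '',Q[m].min(0).round(4) if m.any() else '')
    m=(abs(Q[...,0]-.642)<.03)&(abs(Q[...,1]+.178)<.02)&(abs(Q[...,2]-.094)<.006);print(' ear',m.sum(),Q[m].mean(0).round(4),cv2.minAreaRect(Q[m][:,:2].astype(np.float32)))
f=240/np.tan(np.radians(S['fovy'])/2);E=np.linalg.inv(S['extrinsics']);q=E[:3,:3]@[.64,-.1785,.105]+E[:3,3];u=int(q[0]/q[2]*f+S['cx']);w=int(q[1]/q[2]*f+S['cy']);print(u,w)
a=cv2.resize(I[w-30:w+30,u-30:u+30],(400,400),interpolation=cv2.INTER_CUBIC)
b=cv2.resize(c['img'][200:400,220:420],(400,400));save('m8.png',np.hstack([a,b]))
```

```text
[ 0.64001733 -0.17660753  0.17769392] [-0.41 -0.18 -0.37]
scene 0.105 24 [ 0.6395 -0.1732  0.1175] [ 0.6358 -0.1776  0.1062]
scene 0.125 9 [ 0.6405 -0.1739  0.129 ] [ 0.6354 -0.1821  0.1255]
scene 0.145 26 [ 0.644  -0.1769  0.1522] [ 0.6418 -0.186   0.1457]
 ear 277 [ 0.6385 -0.1747  0.095 ] ((0.6353273391723633, -0.17642267048358917), (0.03487927094101906, 0.04793009161949158), 87.49961853027344)
wrist 0.105 70 [ 0.6345 -0.178   0.1147] [ 0.6335 -0.1826  0.1101]
wrist 0.125 23 [ 0.6301 -0.1755  0.1374] [ 0.6277 -0.1841  0.1367]
wrist 0.145 448 [ 0.6318 -0.1771  0.1533] [ 0.6293 -0.1841  0.1451]
 ear 2957 [ 0.6268 -0.1789  0.0937] ((0.6321657299995422, -0.17784616351127625), (0.04049358889460564, 0.039834313094615936), 0.5086998343467712)
233 262
```

View pics/m8.png

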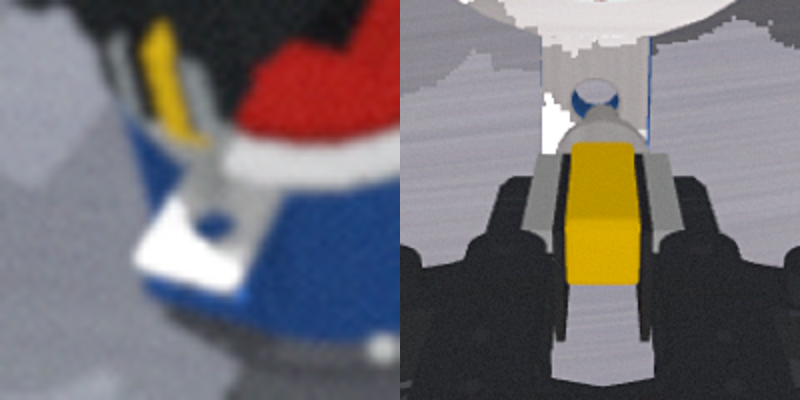

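Run:
```python
from h import *
o=ctrl.get_obs();c=ctrl.camera('wrist');h=cv2.cvtColor(c['img'],cv2.COLOR_RGB2HSV).astype(int)
f=240/np.tan(np.radians(c['fovy'])/2);E=c['T_tool_cam']
def ray(u,v,zt):  # tool-frame point at tool z
    d=np.array([u-c['cx'],v-c['cy']]);r=np.hypot(*d)+1e-9;th=r/f
    w=E[:3,:3]@np.r_[np.sin(th)*d/r,np.cos(th)];return (E[:3,3]+w*(zt-E[2,3])/w[2])[:2].round(4)
P=wcloud(o,c);zw=P[...,2];z0=o['eef_pos'][2]
ze=z0-.0937
for n,u,v in(('hole c',317.2,249.5),('hole top',317.2,239),('hole L',306,249.5),('hole R',328.5,249.5)):print(n,ray(u,v,ze))
# handle edges
col=c['img'][290:360,321].astype(int);print([ (290+i,tuple(col[i])) for i in range(0,70,4)])
for zt in(-.002,-.004,-.006):print('handle',zt,ray(321.5,307.5,zt),ray(321.5,341.5,zt))
print('ear edges rows', [(v,u0.min(),u0.max()) for v in(225,232) for u0 in[np.where((h[v,250:390,1]<60)&(abs(zw[v,250:390]-.094)<.006))[0]+250]])
print('tip', [(v,u0.min(),u0.max(),zw[v,u0].mean().round(4)) for v in(252,255,258,261) for u0 in[np.where((zw[v,290:350]>.1)&(zw[v,290:350]<.14))[0]+290] if len(u0)])
for v in(252,256):print(ray(321,v,z0-.106))
print(o['eef_pos'])
```

```text
hole c [ 0.0022 -0.0038]
hole top [ 0.0085 -0.0038]
hole L [ 0.0022 -0.0102]
hole R [0.0022 0.0026]
[(290, (np.int64(181), np.int64(142), np.int64(0))), (294, (np.int64(181), np.int64(144), np.int64(0))), (298, (np.int64(181), np.int64(143), np.int64(0))), (302, (np.int64(182), np.int64(144), np.int64(0))), (306, (np.int64(177), np.int64(141), np.int64(0))), (310, (np.int64(201), np.int64(159), np.int64(0))), (314, (np.int64(212), np.int64(168), np.int64(0))), (318, (np.int64(212), np.int64(168), np.int64(0))), (322, (np.int64(214), np.int64(174), np.int64(0))), (326, (np.int64(211), np.int64(167), np.int64(0))), (330, (np.int64(205), np.int64(163), np.int64(0))), (334, (np.int64(209), np.int64(166), np.int64(0))), (338, (np.int64(212), np.int64(167), np.int64(0))), (342, (np.int64(186), np.int64(152), np.int64(87))), (346, (np.int64(145), np.int64(146), np.int64(157))), (350, (np.int64(153), np.int64(150), np.int64(159))), (354, (np.int64(146), np.int64(145), np.int64(156))), (358, (np.int64(151), np.int64(150), np.int64(163)))]
handle -0.002 [ 0.0092 -0.0015] [-0.0045 -0.0015]
handle -0.004 [ 0.0102 -0.0015] [-0.0033 -0.0015]
handle -0.006 [ 0.0112 -0.0015] [-0.002  -0.0015]
ear edges rows [(225, np.int64(291), np.int64(344)), (232, np.int64(292), np.int64(344))]
tip [(255, np.int64(315), np.int64(327), np.float64(0.115)), (258, np.int64(312), np.int64(329), np.float64(0.1322)), (261, np.int64(307), np.int64(334), np.float64(0.139))]
[ 0.0047 -0.0016]
[ 0.0025 -0.0016]
[ 0.64091879 -0.17731919  0.17947427]
```

Emit:
servo_tool(series="1 -0.0007 -0.002 0 0 0 0;1 -0.0007 -0.002 0.005 0 0 0;1 -0.0007 -0.002 0.01 0 0 0;1 -0.0007 -0.002 0.014 0 0 0;1 -0.0007 -0.002 0.017 0 0 0;1 -0.0007 -0.002 0.02 0 0 0;1 -0.0007 -0.002 0.02 0 0 0")

```text
time_s: 11.93
eef_pos: [0.6406, -0.1805, 0.1581]
eef_rot: [-0.001, 0.064, 0.998, 0.0]
wrist_force: [-1.0, 0.2, -1.3]
opening: 0.15
grasp_force: 59.3
```

Emit:
servo_tool(series="1 0 0 0.004 0 0 0;1 0 0 0.008 0 0 0;1 0 0 0.012 0 0 0;1 0 0 0.016 0 0 0;1 0 0 0.019 0 0 0;1 0 0 0.021 0 0 0;1 0 0 0.021 0 0 0")

```text
time_s: 12.52
eef_pos: [0.6408, -0.1807, 0.1375]
eef_rot: [-0.0, 0.064, 0.998, 0.0]
wrist_force: [-0.0, 0.3, -1.7]
opening: 0.148
grasp_force: 59.3
```

Emit:
servo_tool(series="1 0 0 0.001 0 0 0;1 0 0 0.002 0 0 0;1 0 0 0.003 0 0 0;1 0 0 0.003 0 0 0")

```text
time_s: 12.85
eef_pos: [0.6411, -0.1806, 0.1353]
eef_rot: [0.0, 0.064, 0.998, 0.0]
wrist_force: [0.1, 0.4, -0.9]
opening: 0.149
grasp_force: 59.3
```

Emit:
servo_tool(series="1 0 0 0.0008 0 0 0;1 0 0 0.0016 0 0 0;1 0 0 0.0024 0 0 0;1 0 0 0.0024 0 0 0")

```text
time_s: 13.18
eef_pos: [0.6413, -0.1807, 0.135]
eef_rot: [0.0, 0.064, 0.998, -0.0]
wrist_force: [-5.3, 4.1, 10.7]
opening: 0.151
grasp_force: 60.9
```

Emit:
servo_tool(series="0.7 0 0 0 0 0 0;0.4 0 0 0 0 0 0;0.2 0 0 0 0 0 0;0.2 0 0 0 0 0 0;0.2 0 0 -0.01 0 0 0;0.2 0 0 -0.03 0 0 0;0.2 0 0 -0.06 0 0 0;0.2 0 0 -0.09 0 0 0;0.2 0 0 -0.12 0 0 0;0.2 0 0 -0.12 0 0 0;0.2 0 0 -0.12 0 0 0")

```text
time_s: 14.1
eef_pos: [0.6424, -0.1814, 0.2565]
eef_rot: [0.003, 0.064, 0.998, -0.001]
wrist_force: [0.2, 0.7, 0.5]
opening: 0.402
grasp_force: 0.0
```

Run:
```python
from h import *
o=ctrl.get_obs();x,y,z=o['eef_pos'];print(o['eef_pos'])
go([.5545,-.1675,.24],82.6)
P,c,h=look('w9.png');S=ctrl.camera('scene');Q=cloud(S)
for n,A,I in(('wrist',P,c['img']),('scene',Q,S['img'])):
    g=cv2.cvtColor(I,cv2.COLOR_RGB2HSV).astype(int)
    m=(np.hypot(A[...,0]-.64,A[...,1]+.179)<.03)&(g[...,0]>18)&(g[...,0]<36)&(g[...,1]>120)
    p=A[m];t=p[p[:,2]>.134];print(n,'pin',m.sum(),'zmax',np.percentile(p[:,2],[2,50,98]).round(4),'top',t.mean(0).round(4))
```

```text
[ 0.64244679 -0.18144884  0.2565467 ]
shift [0.0891 0.0027 0.016 ] turn [-0.12  0.33  0.1 ] t 14.1 F [0.2 0.7 0.5] open 0.402 g 0.0
wrist pin 609 zmax [0.1001 0.1371 0.1389] top [ 0.6384 -0.1819  0.1396]
scene pin 122 zmax [0.1052 0.1281 0.1415] top [ 0.6401 -0.1774  0.1387]
```

Emit:
servo_tool(series="-0.5 0.03 0.0027 0 0 0 0;-0.5 0.06 0.0027 0 0 0 0;-0.5 0.08 0.0027 0.01 0 0 0;-0.5 0.089 0.0027 0.03 0 0 0;-0.5 0.089 0.0027 0.03 0 0 0;-0.5 0.089 0.0027 0.03 -0.1 0.3 0;-0.5 0.089 0.0027 0.03 -0.1 0.3 0")

```text
time_s: 14.78
eef_pos: [0.5537, -0.1669, 0.2229]
eef_rot: [-0.003, 0.064, 0.998, 0.001]
wrist_force: [-0.7, 0.2, 0.5]
opening: 0.744
grasp_force: 0.0
```

Run:
```python
from h import *
o=ctrl.get_obs();P,c,h=look('w10.png');q=rot(o).inv().apply((P-o['eef_pos']).reshape(-1,3)).reshape(P.shape)
H,s,v=h[...,0],h[...,1],h[...,2];d=np.hypot(q[...,0],q[...,1]);Z=P[...,2]
m=(d<.03)&(Z>.153)&(Z<.168);p=q[m];print('stem',m.sum(),Z[m].mean(),cv2.minAreaRect(p[:,:2].astype(np.float32)))
m=(d<.05)&(Z>.122)&(Z<.135)&(v<80);p=q[m];print('grip',m.sum(),Z[m].mean(),cv2.minAreaRect(p[:,:2].astype(np.float32)))
m=(d<.07)&(s>150)&((H<8)|(H>172))&(abs(Z-.104)<.01);p=q[m];print('cover',Z[m].mean(),fit(cv2.convexHull(p[:,:2].astype(np.float32))[:,0]))
go([.5538,-.1673,.132],82.6);print(o['eef_pos'])
```

```text
stem 1177 0.1603385574895699 ((0.0017495276406407356, -0.0019174586050212383), (0.02617364563047886, 0.011988666839897633), 0.06184028461575508)
grip 2156 0.12928373202503393 ((0.005187125876545906, -0.0011769700795412064), (0.04194612056016922, 0.033538684248924255), 0.2650247812271118)
cover 0.10354729479633135 (array([ 0.00165688, -0.00121215]), np.float64(0.05627136772905903))
shift [-0.0001 -0.0004  0.0914] turn [ 0.09 -0.26  0.1 ] t 14.83 F [ 0.5 -1.2  0.4] open 0.754 g 0.0
[ 0.55369469 -0.16694559  0.22289795]
```

Emit:
servo_tool(series="-0.5 0 -0.0004 0.03 0.1 -0.3 0;-0.5 0 -0.0004 0.055 0.1 -0.3 0;-0.5 0 -0.0004 0.075 0.1 -0.3 0;-0.5 0 -0.0004 0.086 0.1 -0.3 0;-0.5 0 -0.0004 0.09 0.1 -0.3 0;-0.5 0 -0.0004 0.091 0.1 -0.3 0;-0.5 0 -0.0004 0.091 0.1 -0.3 0")

```text
time_s: 15.42
eef_pos: [0.5536, -0.1674, 0.1329]
eef_rot: [0.001, 0.064, 0.998, -0.0]
wrist_force: [-0.2, 0.9, 0.7]
opening: 0.746
grasp_force: 0.0
```

Emit:
servo_tool(series="-0.2 0 0 0 0 0 0;0 0 0 0 0 0 0;0.2 0 0 0 0 0 0;0.4 0 0 0 0 0 0;0.7 0 0 0 0 0 0;1 0 0 0 0 0 0;1 0 0 0 0 0 0;1 0 0 0 0 0 0;1 0 0 0 0 0 0")

```text
time_s: 16.17
eef_pos: [0.5534, -0.1672, 0.1333]
eef_rot: [0.001, 0.064, 0.998, -0.0]
wrist_force: [-1.0, 1.1, 6.8]
opening: 0.385
grasp_force: 60.7
```

Emit:
servo_tool(series="1 0 0 -0.001 0 0 0;1 0 0 -0.003 0 0 0;1 0 0 -0.006 0 0 0;1 0 0 -0.01 0 0 0;1 0 0 -0.015 0 0 0;1 0 0 -0.015 0 0 0")

```text
time_s: 16.67
eef_pos: [0.5532, -0.1673, 0.1481]
eef_rot: [0.001, 0.064, 0.998, -0.0]
wrist_force: [-0.3, 0.1, -1.5]
opening: 0.386
grasp_force: 59.7
```

Emit:
servo_tool(series="1 0 0 -0.01 0 0 0;1 0 0 -0.02 0 0 0;1 0 0 -0.035 0 0 0;1 0 0 -0.05 0 0 0;1 0 0 -0.065 0 0 0;1 0 0 -0.08 0 0 0;1 0 0 -0.095 0 0 0;1 0 0 -0.11 0 0 0;1 0 0 -0.12 0 0 0;1 0 0 -0.125 0 0 0;1 0 0 -0.125 0 0 0;1 0 0 -0.125 0 0 0")

```text
time_s: 17.67
eef_pos: [0.5525, -0.1669, 0.2717]
eef_rot: [-0.0, 0.064, 0.998, 0.0]
wrist_force: [-0.3, -0.5, -2.4]
opening: 0.39
grasp_force: 59.7
```

Run:
```python
from h import *
o=ctrl.get_obs();print(o['eef_pos'],o['wrist_force'].round(1),o['opening'],o['grasp_force'],abs(o['dq']).max())
P,c,h=look('w11.png');S=ctrl.camera('scene');save('s11.png',S['img']);Q=cloud(S);z=o['eef_pos'][2]
def pl(A,I,lo,hi,n,f):
    g=cv2.cvtColor(I,cv2.COLOR_RGB2HSV).astype(int);d=np.hypot(A[...,0]-.5535,A[...,1]+.167);m=f(g,d)&(A[...,2]>lo)&(A[...,2]<hi);p=A[m]
    if len(p)<20: print(n,len(p));return
    k=np.linalg.lstsq(np.c_[p[:,:2]-[.5535,-.167],np.ones(len(p))],p[:,2],rcond=None)[0];print(n,len(p),'z',k[2].round(4),'tilt',np.degrees(k[:2]).round(2),p.mean(0).round(4))
red=lambda g,d:(d<.07)&(g[...,1]>150)&((g[...,0]<8)|(g[...,0]>172)); wh=lambda g,d:(d<.12)&(g[...,1]<60)&(g[...,2]>100)
yel=lambda g,d:(d<.12)&(g[...,1]>120)&(g[...,0]>18)&(g[...,0]<36)
pl(P,c['img'],z-.05,z+.0,'wrist cover',red);pl(Q,S['img'],z-.05,z,'scene cover',red)
pl(Q,S['img'],.085,.103,'scene lid',wh);pl(Q,S['img'],.137,.145,'scene pin top',yel)
d=np.hypot(Q[...,0]-.5535,Q[...,1]+.167);m=(d<.1)&(Q[...,2]>.145)&(Q[...,2]<z-.045);print('between',m.sum(),Q[m].mean(0) if m.any() else '')
m=(d<.05)&(Q[...,2]>.11)&(Q[...,2]<.175);print('stem',m.sum(),Q[m].max(0) if m.any() else '')
```

```text
[ 0.55249453 -0.16685564  0.27172123] [-0.3 -0.5 -2.4] 0.39018820998754156 59.721232652664185 0.016246240637759753
wrist cover 27069 z 0.2422 tilt [ 0.19 -0.05] [ 0.5313 -0.1659  0.2421]
scene cover 1332 z 0.2438 tilt [-1.69 -0.22] [ 0.5695 -0.1587  0.2433]
scene lid 2328 z 0.0983 tilt [-1.05 -0.27] [ 0.5668 -0.1616  0.0981]
scene pin top 31 z 0.1451 tilt [-4.41 -5.81] [ 0.6404 -0.1781  0.1396]
between 118 [ 0.55369896 -0.16393298  0.15833997]
stem 245 [ 0.56524997 -0.157686    0.16615028]
```

Emit:
servo_tool(series="1 0 0 0 0 0 0;1 0 0 0 0 0 0;1 0 0 0 0 0 0;1 0 0 0 0 0 0;1 0 0 0 0 0 0;1 0 0 0 0 0 0")

```text
time_s: 18.27
eef_pos: [0.5526, -0.1669, 0.2718]
eef_rot: [-0.0, 0.064, 0.998, 0.0]
wrist_force: [-0.1, 0.2, -1.8]
opening: 0.385
grasp_force: 59.7
```

```bash
python3 -c "
from bench import ctrl
print(ctrl.hand_in())"
```

```text
the job is handed in; nothing more can be done
None
```

The job is handed in at about 18 s: the lid is seated level on the pot, the pin is fully home through ear and bracket, and the red cover is held level and still about 75 mm above the top of the stem.

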